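# Fit the missing spacer in a casting cell and hold its plate flush

## Task

Take the tall grey spacer bar out of the wooden rack and slide it, upright, all the way down into the empty end of the casting cell whose gap is wide enough for it, so that it stands on the base between the locating pins and the guide rods; let go of it there. Then press that cell's front plate flush against the spacer and keep it pressed: finish while still holding it, so that a colleague can put the clips on. Leave the short spacer, the other cell and the things around alone.

Things in the scene. Friction and masses are not known exactly. Their poses are not given: they have to be found in the camera images.
- spacer_mid (a point): centre of the tall spacer: plain grey plastic bar 12 (x) x 20 (y) x 120 (z) mm, about 40 g, foot tapered a little, standing upright in the rack's 30 mm deep slot so that 90 mm stand out; this point is half-way up (60 mm from either end), axes x thickness, y width, z up
- short_spacer_mid (a point): centre of the short spacer in the rack's other slot, to be left there: the same bar section but only 70 mm long (40 mm stand out)
- rack: beech block 150 (x) x 56 (y) x 40 (z) mm, fixed, origin under its centre, with two slots 80 mm apart along its x, each 14.4 x 22.4 mm; which spacer stands in which slot varies; the spacers' 12 mm thickness lies along the rack's x
- wide_cell: the wide casting cell, fixed: black base 110 x 184 x 20 mm, origin under its centre, +x from the front to the back plate (at yaw 0 away from the robot), +y along the plates to the empty end. Two upright aluminium plates 8 x 168 x 80 mm stand on the base (z 20 to 100): the back one fixed, inner face at x = +20; the front one slides. OPEN GAP 18 mm.
- narrow_cell: the narrow casting cell, fixed: black base 110 x 184 x 20 mm, origin under its centre, +x from the front to the back plate (at yaw 0 away from the robot), +y along the plates to the empty end. Two upright aluminium plates 8 x 168 x 80 mm stand on the base (z 20 to 100): the back one fixed, inner face at x = +20; the front one slides. OPEN GAP 8 mm. Too tight for the tall spacer.
- wide_cell_lane (a point): floor of the wide cell's empty spacer place (y = +53 of the cell, 20 mm above the bench): where the foot's centre stands with the bar against the back plate. The open gap runs from x -12 to +6 mm of this point; along y the place is 30 mm wide, between two locating pins and the guide rods. Axes as the cell's; the plates end 80 mm above
- wide_cell_fitted (a point): top of the spacer already fitted at the wide cell's other end (y = -53), 40 mm above the plates. Guide rods of 8 mm with springs cross the gap at y = +-73, z = 34 and 84 of the cell and stick out in front to x = -44; locating pins at y = +-33 reach 8 mm into the gap; gussets 30 mm high stand behind the back plate at y = +-60. The narrow cell is built alike
- wide_plate_top (a point): middle of the top edge of the wide cell's front plate (half-way through its 8 mm), 100 mm above the bench; moves with the plate. Pressed on the spacer, both plates measure 28 mm over their outsides, from x = 0 to +28 of the cell; they can be pinched from above at this place, or the front plate pushed
- wide_plate (a joint): slide of the wide cell's front plate in m: 0 open (gap 18 mm), grows as it is pressed towards the back plate, 0.006 when it bears on a 12 mm spacer; springs push it open with about 1.2 N at 0 and 2.4 N at 0.006
- narrow_plate (a joint): the same for the narrow cell: 0 open (gap 8 mm), to be left alone
- beaker: clear plastic beaker, 60 mm across, 75 high, origin under its centre, bystander
- resin_bottle: white bottle with blue cap, 56 mm across, 130 high, origin under its centre, bystander
- bun_mould: flat red casting mould with twelve round cups, 115 x 150 x 20 mm, origin under its centre, bystander
There are look-alikes about, which are no part of the job. Leave any orange look-alike of the part that bears spacer_mid alone.

How it is judged (in metres and radians):
On the way, in this order (a step that is already met when the one before it is completed fails the run):
1. the tall spacer stands in the empty end of the wide cell, all the way down, let go, the plate still open (x of spacer_mid in the frame of wide_cell_lane between -0.0065 and 0.003 m and y of spacer_mid in the frame of wide_cell_lane between -0.007 and 0.007 m and z of spacer_mid in the frame of wide_cell_lane between 0.055 and 0.064 m and angle between spacer_mid's own z axis and vertical below 0.1 rad and contact force between the fingers and spacer below 0.2 N and value of joint wide_plate below 0.003 m), for 0.2 s.
2. the front plate is pressed flush on the spacer (y of spacer_mid in the frame of wide_cell_lane between -0.007 and 0.007 m and z of spacer_mid in the frame of wide_cell_lane between 0.055 and 0.064 m and x of spacer_mid in the frame of wide_cell_lane between -0.0025 and 0.0025 m and angle between spacer_mid's own z axis and vertical below 0.035 rad and value of joint wide_plate between 0.0048 and 0.0068 m and contact force between wide_plate and spacer above 1 N and contact force between the fingers and wide_plate above 3 N), for 0.3 s.
At the end, for the whole second after the job is handed in: The tall spacer stands on the wide cell's base in its empty end (7 mm along the plates, 5 mm in height), within 2.5 mm of the back plate and 2 degrees of upright; the front plate bears on it with over 1 N (slide 4.8 to 6.8 mm), pressed by the fingers with over 3 N (all of step 2); the arm keeps its last pose, push and grip.
It fails at once if the short spacer is pushed away or tipped (distance of short_spacer_mid from where it was at the start of the episode above 0.03 m or angle between short_spacer_mid's own z axis and vertical above 0.5 rad).
It fails at once if the beaker is pushed away or tipped (distance of beaker from where it was at the start of the episode above 0.03 m or angle between beaker's own z axis and vertical above 0.5 rad).
It fails at once if the bottle is pushed away or tipped (distance of resin_bottle from where it was at the start of the episode above 0.03 m or angle between resin_bottle's own z axis and vertical above 0.5 rad).
It fails at once if the mould is pushed away or tipped (distance of bun_mould from where it was at the start of the episode above 0.03 m or angle between bun_mould's own z axis and vertical above 0.5 rad).
It fails at once if the narrow cell's plate is pressed in (value of joint narrow_plate above 0.0025 m).
It also fails if it takes over 42 s, if anything falls off the work surface, if the arm or the gripper's body presses on something with over 40 N, if the wrist force passes 120 N, or if a joint passes its speed limit or range.

## Robot

A 6-joint arm with a two-finger parallel gripper is mounted at the origin on the work surface. World frame = base frame: x ahead of the robot, y to its left, z up, the work surface at z = 0. Lengths are in mm, angles in rad, forces in N, time in s.
With the tool pointing down it reaches from about 350 to 875 mm from the base axis. Payload 15.5 kg.
Tool frame: the origin (TCP) lies midway between the tips of the shut fingers; the grasp point (between the pads) lies 19 mm behind it; z points along the fingers, x is the direction in which the jaws open and shut, and the axes are right-handed (so a half turn about z gives the same grasp; the last joint's range is limited). The gripper opens to 85 mm and grips with 20 to 120 N. Pads are 22 mm wide; open, the fingers measure 114 mm over their backs; the gripper's body (76 mm by 85 mm) begins 54 mm behind the grasp point. The pads swing forward as they close: fully open they stand 13 mm farther back than shut.
Start: joints at [-1.3, 0.494, 1.345, -0, 1.302, -0.096], TCP at [224.145, -583.426, 231.277] pointing down, gripper open.
Joint ranges: [-2.91, 2.91], [-0.82, 2.16], [0.22, 2.67], [-1.22, 4.37], [0.12, 2.79], [-3.08, 3.08]. Speed limits (rad/s): [1.89, 1.89, 2.57, 3.01, 3.01, 3.01].

## Interface

Orientations are given as a rotation vector (axis times angle).
In Python, from rig import telemetry, optics, ctrl, models gives the robot as it stands.
- The arm moves only by the tool step_arm, never from a script. Its arguments are lists of equal length, an entry for each row: "claw": the finger opening in mm, from 0 to 85.4; "slide": the shift along the tool's x, y, z in mm, a list of three; "turn": the turn about the tool's z in degrees. In form: {"claw": [claw, ...], "slide": [[x, y, z], ...], "turn": [turn, ...]}. A call has 1 to 10 rows; each row is the pose to reach, as a shift and turn from the pose measured when the call began, along the tool's axes at that moment; what a row does not reach only later rows make up. A row lasts 1/12 s, in which the tool goes at most 41.7 mm and 7.16 degrees, less where a joint would pass 70% of its speed; a pose out of reach is approached as far as the arm can. A call with a gripper value outside its range is refused whole. The fingers move at their own pace and stop on an object; the grip force is fixed at half the most. Time passes only in rows, so rows that repeat a pose let the fingers close. It gives the time, the measured TCP pose, the force and the opening at its end, in the units of the state.
- telemetry.state(): the state, without advancing time (a new reading comes with each control period).
- optics.read_camera(name): name is "scene" or "side" or "wrist"; returns (picture, depth): 384x512x3 uint8, red, green, blue; 384x512 float32, mm along the optical axis (not along the pixel's ray), 0 where there is no reading.
- optics.camera_info(name): a dict with "K" (3x3 intrinsics, pixels), "cam_to_world" (4x4, takes a point from camera to world coordinates). Camera axes: x right, y down, z forward; pixel columns grow to the right and rows downward; lengths in mm; the calibration is good to about 2 mm. A picture is of the moment at which its call begins: read the wrist's pose just before it. camera_info takes no time and is no camera call; for the wrist camera it gives the pose at the moment of the call.
- ctrl.job_done(): hands the job in, once; it reports no verdict.
Trained networks look in the newest picture that a camera, given by its name, has taken for a name from the list of things; names that differ only in an ending like _2 or _b are one class to them, and where a whole thing is asked for, a point or a joint stands for the part that bears it (a point fixed in the world has none). Each returns a list of dicts, best first, with "p" (0 to 1); they miss things now and then, are a little off and sometimes report something else, mostly with a low value. They report only what shows in the picture. A call takes as long as a camera call. They do not tell look-alikes from the thing itself.
- models.spot_in(target, camera): "rect" ([left, top, width, height] in pixels, round what is visible of it).
The state is a dict: "clock": time; "joints": joint angles; "joint_vel": joint speeds; "joint_torque": joint torques, N m; "tcp_pos": TCP position; "tcp_rot": TCP orientation; "contact_force": force on the tool from outside, world axes, zero at the start; "moment": the same for the moment, N m; "gripper_width": finger opening in mm.
Only numpy, scipy, OpenCV 4.12 (cv2) and the standard library are available. Lean on these libraries where they do the work, as an engineer would, in place of code of your own. Each camera call takes 0.05 s, during which the arm holds its last target.

## Working session

There is one attempt and no reset: what is moved stays moved. The work goes in short steps, Python scripts to look and compute and a tool call to move; the robot and the scene stay as the last step left them, time stands still between calls to the robot, and variables do not carry over. Pictures are saved under pics/ and viewed, and the job is handed in when it is done.

Besides the shell and the picture viewer there is one more tool, called after ">>>" by a JSON object that holds its "fn" and its "kwargs". step_arm: Moves the arm, as the interface text tells. Its arguments: {"type":"object","properties":{"claw":{"type":"array"},"slide":{"type":"array"},"turn":{"type":"array"}},"required":["claw","slide","turn"]}

```bash
ls; mkdir -p pics; python3 - <<'E'
from rig import telemetry, optics, ctrl, models
import cv2, numpy as np
for c in ["scene","side"]:
    im,d=optics.read_camera(c); cv2.imwrite(f"pics/{c}0.png",cv2.resize(im[:,:,::-1],(800,600),interpolation=cv2.INTER_CUBIC)); np.save(f"pics/{c}0d.npy",d)
    np.save(f"pics/{c}0i.npy",im)
    i=optics.camera_info(c); print(c,i)
    for n in ["spacer_mid","wide_cell","narrow_cell","rack"]:
        print(n,[(r["rect"],round(r["p"],2)) for r in models.spot_in(n,c)])
print(telemetry.state())
E
```

```text
pics
scene {'K': array([[452.29562444,   0.        , 247.29457317],
       [  0.        , 452.29562444, 194.22600676],
       [  0.        ,   0.        ,   1.        ]]), 'cam_to_world': array([[ 9.49569252e-02,  6.34956539e-01, -7.66689883e-01,
         1.59614862e+03],
       [ 9.95367426e-01, -7.22133889e-02,  6.34737300e-02,
        -4.61605183e+01],
       [-1.50622148e-02, -7.69165405e-01, -6.38872217e-01,
         9.69645961e+02],
       [ 0.00000000e+00,  0.00000000e+00,  0.00000000e+00,
         1.00000000e+00]])}
spacer_mid [([97.3, 181.9, 11.7, 32.3], 0.77), ([120.6, 182.0, 12.4, 25.3], 0.74), ([119.1, 211.6, 12.6, 30.7], 0.47)]
wide_cell [([267.0, 186.6, 60.3, 48.0], 0.82)]
narrow_cell [([178.6, 191.9, 64.6, 42.3], 0.57)]
rack [([120.5, 183.5, 27.2, 39.4], 0.76)]
side {'K': array([[453.71391631,   0.        , 259.72738511],
       [  0.        , 453.71391631, 190.02674614],
       [  0.        ,   0.        ,   1.        ]]), 'cam_to_world': array([[ 8.44806170e-01, -3.40884227e-01,  4.12432393e-01,
         4.29448255e+00],
       [-5.35051015e-01, -5.45088706e-01,  6.4
[... 301 characters left out ...]
37.3, 44.5], 0.92)]
rack []
{'clock': 0.5, 'joints': array([-1.29952853e+00,  4.93616809e-01,  1.34554843e+00, -8.61482097e-06,
        1.30251968e+00, -9.55164107e-02]), 'joint_vel': array([ 0.00043895,  0.00075229, -0.00041977, -0.00017037,  0.00062745,
       -0.00056299]), 'joint_torque': array([-1.05804873e-03, -8.81432104e+01, -3.84033859e+01, -1.34154270e-04,
        1.86447491e-03,  4.38557052e-06]), 'tcp_pos': array([ 224.11664598, -583.40035769,  231.25007347]), 'tcp_rot': array([-2.58926301e+00,  1.77904161e+00,  1.19464070e-04]), 'contact_force': array([0.07406736, 0.08745236, 0.02606052]), 'moment': array([0.01693613, 0.04919559, 0.02889047]), 'gripper_width': 85.28308583757007}
```

View pics/scene0.png

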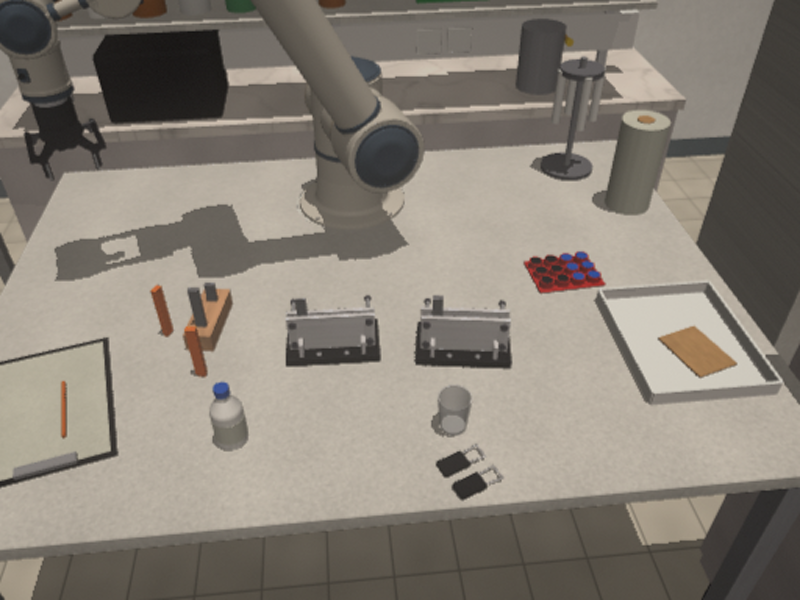

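View pics/side0.png

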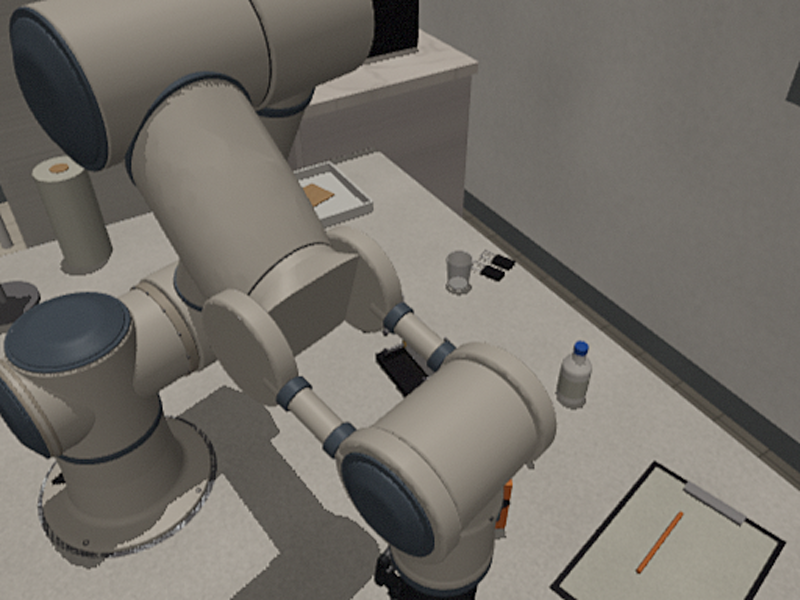

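The scene picture shows the rack at about (212,315), with the tall grey bar at (197,305), the short bar at (210,290) and orange look-alikes at (162,310) and (197,350). The cells are at (333,330) and (463,330). The network calls the right one wide, and I'll check that by measuring. Next I zoom in and use the depth image.

```bash
cat > h.py <<'E'
import numpy as np, cv2
def cloud(d,K,T):
    v,u=np.mgrid[0:d.shape[0],0:d.shape[1]]
    p=np.stack([(u-K[0,2])/K[0,0]*d,(v-K[1,2])/K[1,1]*d,d],-1)
    w=p@T[:3,:3].T+T[:3,3]; w[d<=0]=np.nan
    return w
E
python3 - <<'E'
from rig import optics
from h import *
im=np.load("pics/scene0i.npy");d=np.load("pics/scene0d.npy");i=optics.camera_info("scene")
w=cloud(d,i["K"],i["cam_to_world"]);np.save("pics/w0.npy",w)
a=im[170:245,85:335]; cv2.imwrite("pics/z0.png",cv2.resize(a[:,:,::-1],(800,240),interpolation=cv2.INTER_CUBIC))
def top(r):
    l,t,W,H=[int(round(x)) for x in r]
    c=w[t:t+H,l:l+W].reshape(-1,3);z=c[:,2];zz=np.nanpercentile(z,97)
    m=z>zz-8
    return np.round(np.nanmean(c[m],0),1),m.sum(),np.round(np.nanmean(c,0),1)
for n,r in dict(A=[97.3,181.9,11.7,32.3],B=[120.6,182,12.4,25.3],C=[119.1,211.6,12.6,30.7],rack=[120,183,27,39],wide=[267,186,60,48],nar=[179,192,64,42],sh=[130,180,10,12],bottle=[132,244,27,43],beaker=[279,246,24,33]).items(): print(n,top(r))
E
```

```text
A (array([ 479.4, -403.5,  116. ]), np.int64(34), array([ 441.7, -418.5,   38.3]))
B (array([ 502.9, -327.6,  126.1]), np.int64(31), array([ 464.8, -334.9,   64. ]))
C (array([ 609.5, -322.4,  110.3]), np.int64(29), array([ 589.9, -330.5,   38.3]))
rack (array([ 536.7, -326. ,  122.1]), np.int64(68), array([ 482.5, -315.7,   44.7]))
wide (array([599.2, 174. , 104.3]), np.int64(376), array([573.9, 189.3,  44.5]))
nar (array([568.9, -77.2, 101.5]), np.int64(392), array([557.1, -74.5,  42.3]))
sh (array([ 424.5, -313.5,   77.3]), np.int64(24), array([ 402. , -318.9,   47.1]))
bottle (array([ 772.7, -252.8,  127.2]), np.int64(79), array([ 752.3, -257.8,   44.7]))
beaker (array([781.5, 134.4,  72.1]), np.int64(127), array([776.5, 136.5,  35.1]))
```

View pics/z0.png

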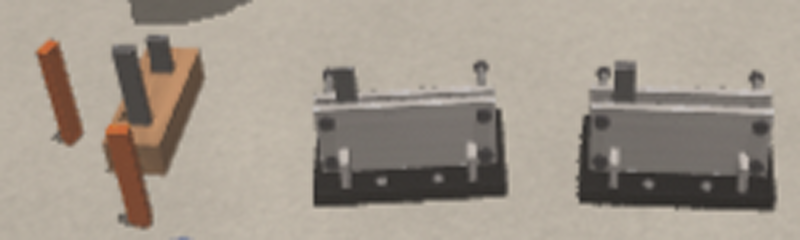

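The pictures and depth agree on the layout: tall bar at about (503,-328), short bar at (424,-313), orange bars at (479,-403) and (610,-322). The wide cell's plates are at about (599,174). Next is the wrist camera.

```bash
cat >> h.py <<'E'
from scipy.spatial.transform import Rotation as R
def plan(s,p,yaw_deg=None):
    """slide/turn to TCP p (mm) with tool x (jaws) along world yaw (mod 180)"""
    Rt=R.from_rotvec(s["tcp_rot"]).as_matrix()
    sl=Rt.T@(np.array(p)-s["tcp_pos"])
    x=Rt[:,0]; cur=np.degrees(np.arctan2(x[1],x[0]))
    turn=None
    if yaw_deg is not None:
        # tool z down: turn +t about tool z lowers world yaw
        turn=-((yaw_deg-cur+90)%180-90)
    print("slide",np.round(sl,1),"turn",turn,"jaw yaw",round(cur,2),"tilt",np.round(Rt[:,2],3), "j6",round(s["joints"][5],2))
E
python3 - <<'E'
from rig import optics,telemetry
from h import *
s=telemetry.state()
i=optics.camera_info("wrist");Rt=R.from_rotvec(s["tcp_rot"]).as_matrix()
T=i["cam_to_world"];print(np.round(Rt.T@(T[:3,3]-s["tcp_pos"]),1));print(np.round(Rt.T@T[:3,:3],3),i["K"])
plan(s,[503,-328,330],-10)
E
```

```text
[   0.9  -74.1 -143.7]
[[ 1.    -0.    -0.002]
 [ 0.001  0.957  0.289]
 [ 0.002 -0.289  0.957]] [[336.32928405   0.         259.24143565]
 [  0.         336.32928405 189.88638006]
 [  0.           0.           1.        ]]
slide [-138.4 -351.9  -98.7] turn -58.984682272743385 jaw yaw -68.98 tilt [-0.  0. -1.] j6 -0.1
```

>>> {"fn": "step_arm", "kwargs": {"claw": [60,60,60,60,60,60,60,60,60,60], "slide": [[-138,-352,-40],[-138,-352,-40],[-138,-352,-40],[-138,-352,-40],[-138,-352,-40],[-138,-352,-40],[-138,-352,-40],[-138,-352,-40],[-138,-352,-40],[-138,-352,-40]], "turn": [-59,-59,-59,-59,-59,-59,-59,-59,-59,-59]}}

```text
clock: 1.33
tcp_pos: [507.4, -324.1, 272.1]
tcp_rot: [-3.13, 0.263, -0.004]
contact_force: [-0.2, 1.3, -0.0]
gripper_width: 60.3
```

```bash
cat > look.py <<'E'
import sys
from rig import optics,telemetry,models
from h import *
n=sys.argv[1]
s=telemetry.state(); i=optics.camera_info("wrist")
im,d=optics.read_camera("wrist")
np.savez(f"pics/{n}.npz",im=im,d=d,K=i["K"],T=i["cam_to_world"],tcp=s["tcp_pos"],rot=s["tcp_rot"])
cv2.imwrite(f"pics/{n}.png",cv2.resize(im[:,:,::-1],(800,600),interpolation=cv2.INTER_CUBIC))
for t in sys.argv[2:]: print(t,[(r["rect"],round(r["p"],2)) for r in models.spot_in(t,"wrist")])
print(s["tcp_pos"],s["clock"],s["joints"],np.abs(s["joint_vel"]).max())
E
python3 look.py w1 spacer_mid rack
```

```text
spacer_mid [([234.7, 209.8, 22.8, 59.5], 0.85), ([247.2, 150.6, 17.8, 46.6], 0.75)]
rack []
[ 507.43513133 -324.10583924  272.11527453] 1.3333 [-0.6685396   0.42457101  1.34928678  0.00180954  1.36616247 -0.50125478] 0.07599770887495708
```

View pics/w1.png

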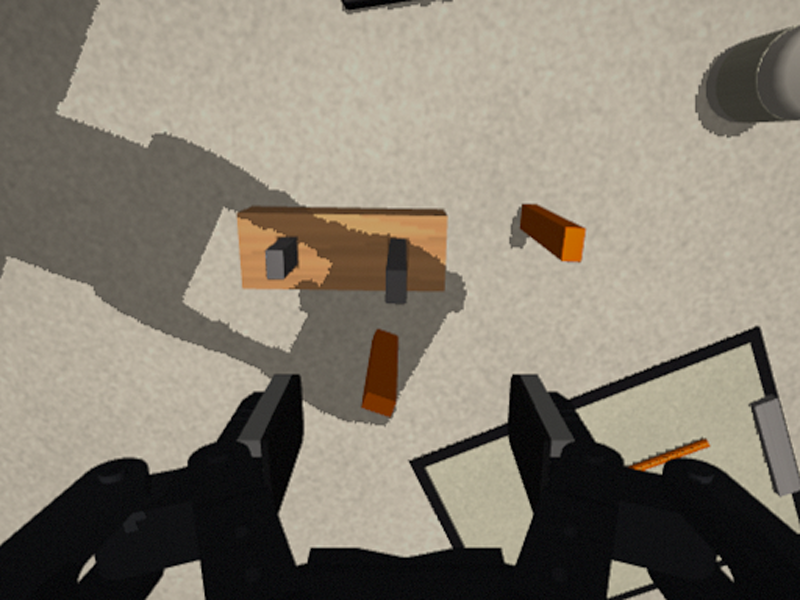

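The wrist picture shows the rack at (345,250), the tall grey bar's top at about (397,290) and the short one at (275,262). One orange bar is at (380,375), about 80 mm towards the robot's right, and the other at (570,240). Now the depth.

```bash
python3 - <<'E'
from h import *
f=np.load("pics/w1.npz");w=cloud(f["d"],f["K"],f["T"]);im=f["im"].astype(int)
def rect(m):
    p=w[m][:,:2].astype(np.float32); r=cv2.minAreaRect(p); return r,m.sum(),np.round(w[m].mean(0),1)
def box(u0,v0,u1,v1,z0,z1):
    m=np.zeros(w.shape[:2],bool); m[v0:v1,u0:u1]=True
    return m&(w[...,2]>z0)&(w[...,2]<z1)
print("tall top",rect(box(240,145,268,200,124,136)))
print("tall z",np.nanmax(w[145:200,240:268,2]))
print("tall body", rect(box(240,145,268,200,60,136)))
print("short top",rect(box(165,145,195,182,76,90)), np.nanmax(w[145:182,165:195,2]))
r=rect(box(150,128,290,190,36,44)); print("rack",r, cv2.boxPoints(r[0]))
print("orA",rect(box(225,205,262,270,100,140)))
print("orC",rect(box(328,125,378,172,100,140)))
E
```

```text
tall top (((502.3380126953125, -328.89013671875), (19.837722778320312, 11.510690689086914), 80.1090316772461), np.int64(311), array([ 502.3, -328.2,  130.6]))
tall z 132.35201344664148
tall body (((502.39312744140625, -328.78717041015625), (19.88981819152832, 11.9629545211792), 81.2879867553711), np.int64(481), array([ 502.9, -325.2,  118.4]))
short top (((423.5271301269531, -314.5867919921875), (20.339344024658203, 12.127067565917969), 80.69739532470703), np.int64(245), array([ 424.1, -314.1,   80.7])) 82.93266576162699
rack (((462.4111022949219, -321.99273681640625), (56.82145690917969, 150.53659057617188), 79.51351165771484), np.int64(5595), array([ 463.4, -319.8,   40.9])) [[ 383.2291  -336.22986]
 [ 531.2514  -363.62805]
 [ 541.59314 -307.7556 ]
 [ 393.5708  -280.35742]]
orA (((477.8141174316406, -404.9554138183594), (12.364471435546875, 19.981409072875977), 58.60906219482422), np.int64(409), array([ 478.4, -402.9,  115.9]))
orC (((605.1846923828125, -323.94158935546875), (19.695758819580078, 12.477587699890137), 78.7144775390625), np.int64(466), array([ 603.7, -322.9,  117. ]))
```

```bash
python3 - <<'E'
from rig import telemetry
from h import *
s=telemetry.state(); plan(s,[502.3,-328.8,97],-10.4); plan(s,[502.3,-328.8,150],-10.4)
E
```

```text
slide [ -0.9   0.9 174.2] turn 0.4761601474673114 jaw yaw -9.92 tilt [-0. -0. -1.] j6 -0.5
slide [ -0.9   0.9 121.2] turn 0.4761601474673114 jaw yaw -9.92 tilt [-0. -0. -1.] j6 -0.5
```

>>> {"fn": "step_arm", "kwargs": {"claw": [50,50,50,50,50,50,50,50,50,50], "slide": [[-1,1,40],[-1,1,80],[-1,1,110],[-1,1,130],[-1,1,145],[-1,1,160],[-1,1,174],[-1,1,174],[-1,1,174],[-1,1,174]], "turn": [0.5,0.5,0.5,0.5,0.5,0.5,0.5,0.5,0.5,0.5]}}

```text
clock: 2.32
tcp_pos: [501.9, -329.8, 97.9]
tcp_rot: [3.128, -0.287, 0.0]
contact_force: [0.2, -0.9, 0.9]
gripper_width: 49.9
```

```bash
python3 - <<'E'
from rig import telemetry
from h import *
s=telemetry.state(); print(s["tcp_pos"],s["contact_force"],s["gripper_width"]);plan(s,[502.3,-328.8,97],-10.4)
E
python3 look.py w2
```

```text
[ 501.864073   -329.83543228   97.93964207] [ 0.22400775 -0.9279211   0.94094298] 49.90838406271119
slide [ 0.2 -1.1  0.9] turn -0.09794691668301425 jaw yaw -10.5 tilt [ 0.    -0.001 -1.   ] j6 -0.5
[ 501.864073   -329.83543228   97.93964207] 2.3167 [-6.80631760e-01  6.12799354e-01  1.54695089e+00 -4.47994650e-04
  9.81256202e-01 -4.97158953e-01] 0.00997085488301572
```

View pics/w2.png

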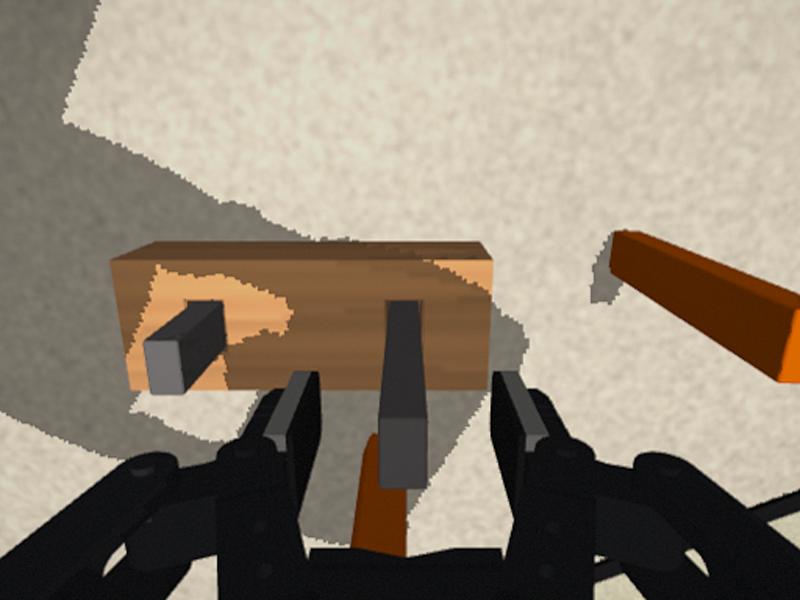

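The bar's top at (403,450) is centred between the pads (300 and 510) and clear of the others. I close on it.

>>> {"fn": "step_arm", "kwargs": {"claw": [0,0,0,0,0,0,0,0,0,0], "slide": [[0,-1,0],[0,-1,0],[0,-1,0],[0,-1,0],[0,-1,0],[0,-1,0],[0,-1,0],[0,-1,0],[0,-1,0],[0,-1,0]], "turn": [0,0,0,0,0,0,0,0,0,0]}}

```text
clock: 3.2
tcp_pos: [502.4, -328.9, 98.8]
tcp_rot: [3.127, -0.286, 0.002]
contact_force: [-1.8, 0.3, 9.2]
gripper_width: 11.2
```

>>> {"fn": "step_arm", "kwargs": {"claw": [0,0,0,0,0,0,0,0,0,0], "slide": [[0,0,-8],[0,0,-18],[0,0,-30],[0,0,-45],[0,0,-70],[0,0,-100],[0,0,-135],[0,0,-165],[0,0,-180],[0,0,-180]], "turn": [0,0,0,0,0,0,0,0,0,0]}}

```text
clock: 4.03
tcp_pos: [503.5, -329.4, 284.0]
tcp_rot: [3.123, -0.286, 0.011]
contact_force: [0.9, 0.0, 0.3]
gripper_width: 11.2
```

```bash
python3 look.py w3 spacer_mid; python3 - <<'E'
from rig import telemetry,optics
from h import *
# rough cell from scene camera
w=np.load("pics/w0.npy")
for n,(l,t,W,H) in dict(wide=(265,184,66,54),nar=(176,188,70,50)).items():
    c=w[t:t+H,l:l+W].reshape(-1,3); m=(c[:,2]>14)&(c[:,2]<24)
    r=cv2.minAreaRect(c[m][:,:2].astype(np.float32)); print(n,"base",r)
    m=(c[:,2]>94)&(c[:,2]<106); print("plates",cv2.minAreaRect(c[m][:,:2].astype(np.float32)))
    m=(c[:,2]>125); print("fitted",c[m].mean(0))
s=telemetry.state(); plan(s,[590,120,290],0)
E
```

```text
spacer_mid [([331.8, 123.9, 39.7, 29.7], 0.86), ([238.2, 202.0, 14.1, 30.7], 0.83), ([243.5, 185.0, 34.4, 129.9], 0.68)]
[ 503.47895342 -329.44069416  283.95206079] 4.0333 [-6.78322246e-01  4.11077025e-01  1.33867877e+00 -5.60110258e-04
  1.38292358e+00 -4.95840453e-01] 0.07123174418079019
wide base ((591.5945434570312, 186.4456787109375), (184.62631225585938, 111.06641387939453), 79.61776733398438)
plates ((598.6126098632812, 186.1461944580078), (166.1478729248047, 40.78470230102539), 80.48693084716797)
fitted [594.24922225 132.14289778 135.23179008]
nar base ((553.422607421875, -69.07112884521484), (183.75961303710938, 111.8768081665039), 88.42871856689453)
plates ((567.3226928710938, -69.3172378540039), (167.1693115234375, 30.653718948364258), 88.0917739868164)
fitted [ 568.0853733  -122.56224432  133.48257998]
slide [   4.9 -457.   -11.1] turn -10.458863704004415 jaw yaw -10.46 tilt [ 0.002 -0.003 -1.   ] j6 -0.5
```

View pics/w3.png

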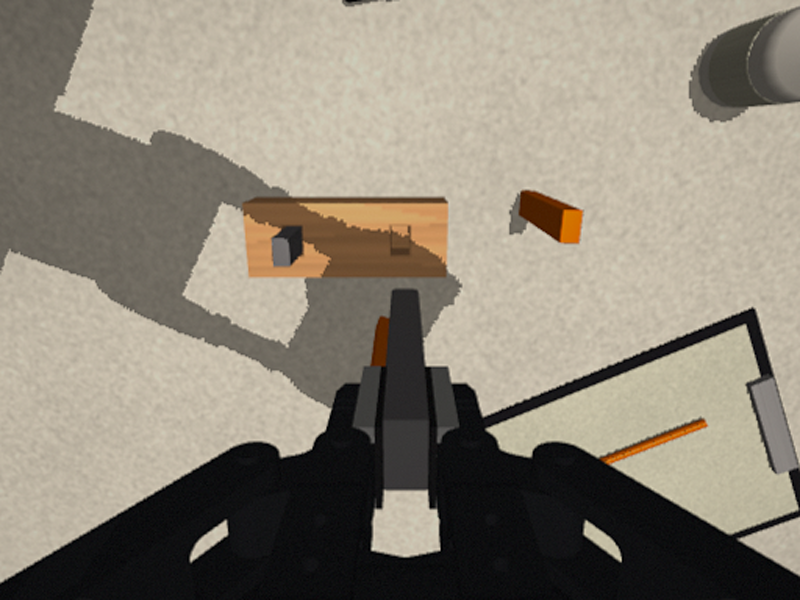

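The bar is held upright. The scene depth confirms that the right cell is the wide one: its plates span about 10 mm more. Its yaw is about -10.4°, so almost no turn is needed. I carry the bar over beside the cell and look again.

>>> {"fn": "step_arm", "kwargs": {"claw": [0,0,0,0,0,0,0,0,0,0], "slide": [[0,-30,0],[1,-70,-5],[2,-110,-10],[4,-150,-10],[5,-190,-10],[6,-230,-10],[7,-270,-10],[8,-310,-10],[9,-350,-10],[9,-380,-10]], "turn": [0,0,0,0,0,0,0,0,0,0]}}

```text
clock: 4.97
tcp_pos: [579.6, 46.6, 287.9]
tcp_rot: [3.127, -0.285, 0.001]
contact_force: [1.3, 0.5, 0.2]
gripper_width: 11.5
```

>>> {"fn": "step_arm", "kwargs": {"claw": [0,0,0,0,0], "slide": [[0,-30,0],[0,-60,0],[0,-75,0],[0,-80,0],[0,-80,0]], "turn": [0,0,0,0,0]}}

```text
clock: 5.38
tcp_pos: [593.7, 125.9, 286.8]
tcp_rot: [3.127, -0.282, -0.002]
contact_force: [-0.5, -1.5, 0.4]
gripper_width: 10.9
```

```bash
python3 look.py w4 wide_cell spacer_mid wide_plate
```

```text
wide_cell [([190.9, 4.6, 98.9, 184.2], 0.84)]
spacer_mid [([243.7, 184.2, 32.5, 131.2], 0.95)]
wide_plate [([226.8, 5.1, 21.4, 183.9], 0.89), ([189.4, 5.6, 102.9, 183.0], 0.62)]
[593.70119569 125.88765763 286.8181096 ] 5.3833 [ 0.11173864  0.42206847  1.31226277 -0.0021118   1.4088081   0.29218537] 0.036983488651658306
```

View pics/w4.png

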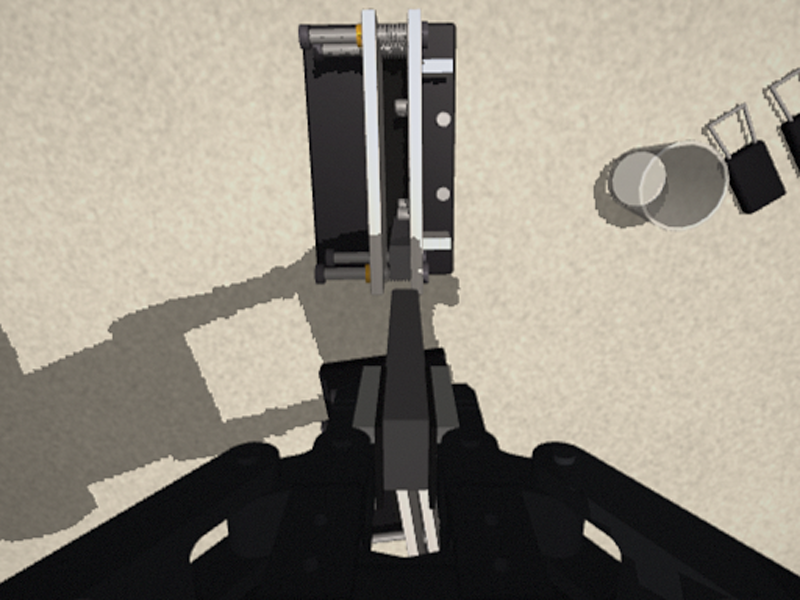

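The view shows the wide cell with its front plate at x≈372 and its back plate at x≈415. The empty end, between the pin at (400,105) and the rods at about (395,35), is clear. Now I measure it.

```bash
cat > cell.py <<'E'
import sys
from h import *
f=np.load(f"pics/{sys.argv[1]}.npz");w=cloud(f["d"],f["K"],f["T"])
m=(w[...,2]>96)&(w[...,2]<106)&(w[...,0]>520)&(w[...,0]<700)&(w[...,1]>90)&(w[...,1]<300)
p=w[m]
n,lab=cv2.connectedComponents(m.astype(np.uint8))
for k in range(1,n):
    q=w[lab==k]
    if len(q)<60: continue
    (cx,cy),(a,b),an=cv2.minAreaRect(q[:,:2].astype(np.float32))
    u=q[:,:2]-q[:,:2].mean(0); _,S,V=np.linalg.svd(u,full_matrices=False)
    v=V[0]*np.sign(V[0][1]); yaw=np.degrees(np.arctan2(v[1],v[0]))-90
    print(len(q),"rect",round(cx,1),round(cy,1),round(a,1),round(b,1),round(an,1),"pca yaw",round(yaw,2),"z",round(np.median(q[:,2]),1))
    ex=np.array([np.cos(np.radians(yaw)),np.sin(np.radians(yaw))]);ey=np.array([-ex[1],ex[0]])
    print("   x range(2,98)",np.percentile(q[:,:2]@ex,[1,50,99]).round(1)," y",np.percentile(q[:,:2]@ey,[0.3,99.7]).round(1))
mb=(w[...,2]>14)&(w[...,2]<25)&(w[...,0]>520)&(w[...,0]<700)&(w[...,1]>90)&(w[...,1]<300)
print("base",cv2.minAreaRect(w[mb][:,:2].astype(np.float32)), np.median(w[mb][:,2]))
E
python3 cell.py w4
```

```text
1554 rect 605.7 184.8 167.1 18.9 80.2 pca yaw -9.53 z 100.9
   x range(2,98) [564.5 572.  576. ]  y [200.  365.5]
1578 rect 585.2 187.4 167.4 8.1 80.5 pca yaw -9.51 z 101.0
   x range(2,98) [542.3 546.3 550.2]  y [198.3 364.8]
base ((587.1112060546875, 187.48635864257812), (184.02267456054688, 110.21013641357422), 80.48493194580078) 21.022333055415857
```

```bash
python3 - <<'E'
from h import *
f=np.load("pics/w4.npz");w=cloud(f["d"],f["K"],f["T"]);tcp=f["tcp"]
Rt=R.from_rotvec(f["rot"]).as_matrix()
t=(w-tcp)@Rt
m=np.zeros(t.shape[:2],bool); m[184:315,240:280]=True
for a,b in [(-40,-28),(-25,-5),(0,20),(20,40),(40,60),(60,80),(80,90),(86,100)]:
    k=m&(t[...,2]>a)&(t[...,2]<b)&(np.abs(t[...,1])<16)&(np.abs(t[...,0])<9)
    if k.sum()>5: q=t[k]; print(a,b,k.sum(),"x",np.percentile(q[:,0],[2,50,98]).round(1),"y",np.percentile(q[:,1],[2,50,98]).round(1),"z",q[:,2].min().round(1),q[:,2].max().round(1))
ex=np.array([.9863,-.165]);ey=np.array([.165,.9863])
from rig import telemetry
s=telemetry.state()
for x in (559.1,):
    g=ex*x+ey*334.9; print(g); plan(s,[g[0],g[1],286],-9.52)
E
```

```text
-40 -28 2041 x [-6.1  1.   7.8] y [-11.   -1.9   9.7] z -39.7 -28.0
-25 -5 861 x [-7.2  0.6  8.6] y [-11.3  -9.3  -8.5] z -24.9 -5.0
0 20 377 x [-5.   0.6  6.3] y [-9.7 -9.1 -8.5] z 0.0 19.9
20 40 270 x [-5.1  0.5  6.3] y [-9.6 -9.2 -8.6] z 20.1 39.9
40 60 208 x [-5.1  0.5  6.1] y [-9.7 -9.3 -8.7] z 40.0 59.9
60 80 157 x [-5.3  0.5  5.9] y [-9.7 -9.3 -8.6] z 60.0 79.9
80 90 9 x [-4.9  1.8  5.8] y [-9.4 -9.3 -8.7] z 80.1 82.9
[606.69883 238.06037]
slide [  -8.2 -114.6    1.3] turn -0.9569142051268784 jaw yaw -10.48 tilt [-0.    -0.002 -1.   ] j6 0.29
```

>>> {"fn": "step_arm", "kwargs": {"claw": [0,0,0,0,0,0,0,0], "slide": [[-8.7,-30,0],[-8.7,-65,0],[-8.7,-95,0],[-8.7,-115.3,20],[-8.7,-115.3,55],[-8.7,-115.3,80],[-8.7,-115.3,80],[-8.7,-115.3,80]], "turn": [-1,-1,-1,-1,-1,-1,-1,-1]}}

```text
clock: 6.25
tcp_pos: [605.9, 237.6, 207.0]
tcp_rot: [3.127, -0.261, -0.003]
contact_force: [-0.5, -0.3, 0.4]
gripper_width: 11.4
```

```bash
python3 look.py w5; python3 - <<'E'
from h import *
from rig import telemetry
s=telemetry.state()
ex=np.array([.9863,-.165]);ey=np.array([.165,.9863])
g=ex*558.6+ey*335.6;plan(s,[g[0],g[1],108],-9.52);print(s["contact_force"],s["tcp_pos"][:2]@ex,s["tcp_pos"][:2]@ey)
E
python3 cell.py w5
```

```text
[605.94679171 237.56136651 206.95543286] 6.25 [ 0.28310583  0.55395899  1.30384547 -0.00236123  1.28696931  0.45022287] 0.05066684627646405
slide [ -0.8  -1.1 100.5] turn -0.019813383475607793 jaw yaw -9.54 tilt [ 0.    -0.002 -1.   ] j6 0.45
[ 0.52223267  0.49040952 -0.38372059] 559.3198754860849 334.7613478375713
885 rect 593.2 235.6 70.7 7.9 80.0 pca yaw -10.08 z 100.8
   x range(2,98) [539.  542.8 546.7]  y [301.1 371.1]
897 rect 618.9 231.5 70.4 8.0 80.5 pca yaw -9.5 z 100.8
   x range(2,98) [568.2 572.2 576.1]  y [295.7 365.5]
129 rect 573.2 116.5 22.6 7.2 79.6 pca yaw -18.98 z 100.6
   x range(2,98) [501.4 505.3 509.1]  y [285.4 308. ]
89 rect 599.2 111.9 22.8 5.4 81.4 pca yaw -0.04 z 100.7
   x range(2,98) [595.  598.  601.2]  y [101.  123.7]
base ((588.2838134765625, 194.08474731445312), (170.7073516845703, 110.18692779541016), 80.46673583984375) 20.856577709657557
```

View pics/w5.png

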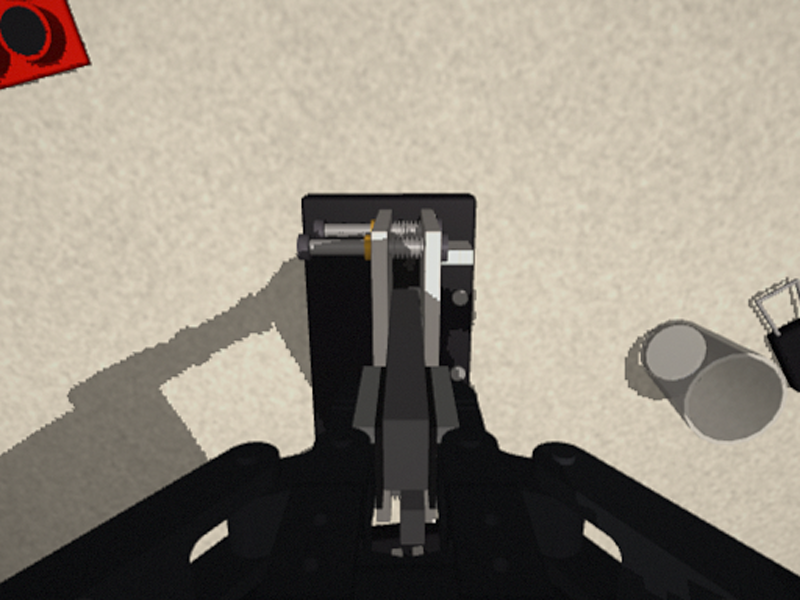

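The bar's foot sits over the gap, between the plates at x≈380 and 433 and clear of the springs. I lower it in stages and watch the force.

>>> {"fn": "step_arm", "kwargs": {"claw": [0,0,0,0,0,0,0], "slide": [[-0.8,-1.1,0],[-0.8,-1.1,10],[-0.8,-1.1,20],[-0.8,-1.1,30],[-0.8,-1.1,40],[-0.8,-1.1,50],[-0.8,-1.1,50]], "turn": [0,0,0,0,0,0,0]}}

```text
clock: 6.88
tcp_pos: [605.1, 238.6, 155.8]
tcp_rot: [3.127, -0.261, -0.004]
contact_force: [-0.8, 0.8, -0.7]
gripper_width: 11.2
```

```bash
python3 - <<'E'
from h import *
from rig import telemetry
s=telemetry.state()
ex=np.array([.9863,-.165]);ey=np.array([.165,.9863])
g=ex*558.6+ey*335.6;plan(s,[g[0],g[1],109],-9.52);print(s["contact_force"],s["tcp_pos"])
E
```

```text
slide [ 1.3 -0.6 46.8] turn -0.01556591300504806 jaw yaw -9.54 tilt [-0.003 -0.003 -1.   ] j6 0.45
[-0.78241609  0.82949249 -0.72434185] [605.08842653 238.62558563 155.8021258 ]
```

>>> {"fn": "step_arm", "kwargs": {"claw": [0,0,0,0,0,0,0], "slide": [[1,-0.5,8],[1,-0.5,16],[1,-0.5,24],[1,-0.5,32],[1,-0.5,38],[1,-0.5,41],[1,-0.5,41]], "turn": [0,0,0,0,0,0,0]}}

```text
clock: 7.47
tcp_pos: [605.7, 238.7, 114.0]
tcp_rot: [3.127, -0.261, -0.006]
contact_force: [0.1, -0.3, -0.1]
gripper_width: 11.2
```

```bash
python3 look.py w6; python3 - <<'E'
from h import *
from rig import telemetry
s=telemetry.state()
ex=np.array([.9863,-.165]);ey=np.array([.165,.9863])
g=ex*558.6+ey*335.6;plan(s,[g[0],g[1],108],-9.52);print(s["contact_force"],s["tcp_pos"])
E
```

```text
[605.70336158 238.71733374 113.95701279] 7.4667 [ 0.28491018  0.65326988  1.39467763 -0.00251801  1.09860981  0.45252795] 0.015855220461332368
slide [ 0.4 -0.1  6.5] turn -0.017279031963468583 jaw yaw -9.54 tilt [-0.003 -0.003 -1.   ] j6 0.45
[-0.16399397  0.01143593 -0.45711096] [605.94069463 238.79209836 114.52413527]
```

View pics/w6.png

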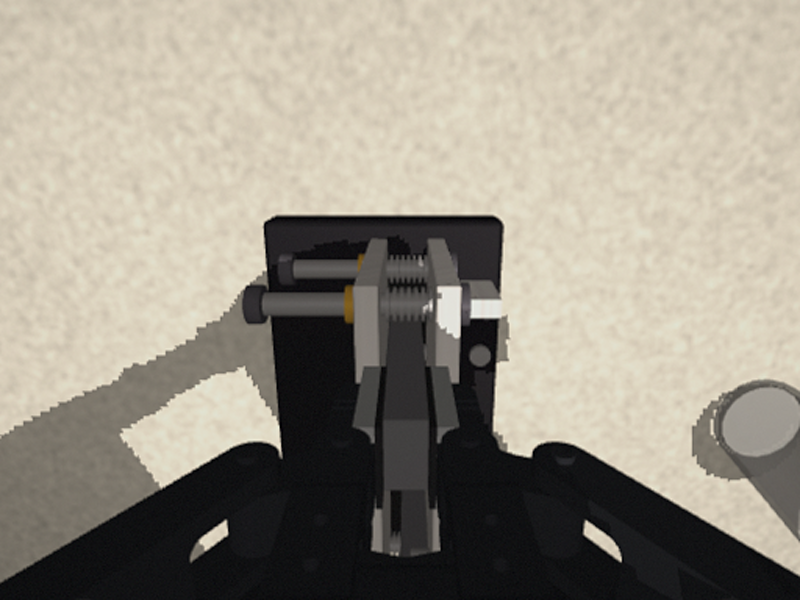

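The bar is inside the gap with no contact force. I lower it gently on to the base.

>>> {"fn": "step_arm", "kwargs": {"claw": [0,0,0,0,0], "slide": [[0,0,1.5],[0,0,3],[0,0,4.5],[0,0,5.5],[0,0,5.5]], "turn": [0,0,0,0,0]}}

```text
clock: 7.93
tcp_pos: [605.9, 238.8, 109.0]
tcp_rot: [3.127, -0.261, -0.005]
contact_force: [0.2, 0.2, 0.1]
gripper_width: 10.9
```

>>> {"fn": "step_arm", "kwargs": {"claw": [0,0,0,0], "slide": [[0,0,1],[0,0,2],[0,0,3],[0,0,3]], "turn": [0,0,0,0]}}

```text
clock: 8.27
tcp_pos: [606.8, 239.1, 108.7]
tcp_rot: [3.128, -0.261, -0.0]
contact_force: [-7.1, -2.0, 34.1]
gripper_width: 11.0
```

Contact came at TCP z 108.7, which is where the floor should be. I relax the push and open.

>>> {"fn": "step_arm", "kwargs": {"claw": [0,0,40,40,40,40,40,40,40], "slide": [[-0.5,0,0.3],[-0.5,0,0.3],[-0.5,0,0.3],[-0.5,0,0.3],[-0.5,0,0.3],[-0.5,0,0.3],[-0.5,0,0.3],[-0.5,0,0.3],[-0.5,0,0.3]], "turn": [0,0,0,0,0,0,0,0,0]}}

```text
clock: 9.02
tcp_pos: [606.3, 239.2, 108.3]
tcp_rot: [3.128, -0.261, -0.001]
contact_force: [0.1, -0.3, -0.3]
gripper_width: 40.0
```

```bash
python3 look.py w7; cat > bar.py <<'E'
import sys
from h import *
f=np.load(f"pics/{sys.argv[1]}.npz");w=cloud(f["d"],f["K"],f["T"])
ex=np.array([.9863,-.165]);ey=np.array([.165,.9863])
X=w[...,:2]@ex-562.1; Y=w[...,:2]@ey-334.7; Z=w[...,2]
for a,b in [(103,112),(112,120),(120,130),(130,137),(137,145)]:
    k=(Z>a)&(Z<b)&(abs(X+3)<10)&(abs(Y)<16)
    if k.sum()>8: print(a,b,k.sum(),"X",np.percentile(X[k],[2,50,98]).round(1),"Y",np.percentile(Y[k],[2,50,98]).round(1))
k=(Z>130)&(abs(X+3)<10)&(abs(Y)<16)
if k.any(): print("top z",np.percentile(Z[k],[50,90]))
E
python3 bar.py w7
```

```text
[606.29908717 239.17800961 108.2858572 ] 9.0167 [ 0.2853224   0.65940775  1.40055565 -0.00251469  1.08294392  0.45289476] 0.0015892272198264076
103 112 195 X [-8.1 -2.5  3.2] Y [ 9.7 10.4 10.8]
112 120 210 X [-8.2 -2.5  3.2] Y [ 9.6 10.4 11. ]
120 130 317 X [-8.3 -2.5  3.2] Y [ 9.7 10.4 11. ]
130 137 269 X [-8.3 -2.5  3.2] Y [ 9.4 10.3 10.9]
137 145 1533 X [-8.3 -2.5  3.1] Y [-8.5  2.1 10.6]
top z [184.5170916  191.70538427]
```

View pics/w7.png

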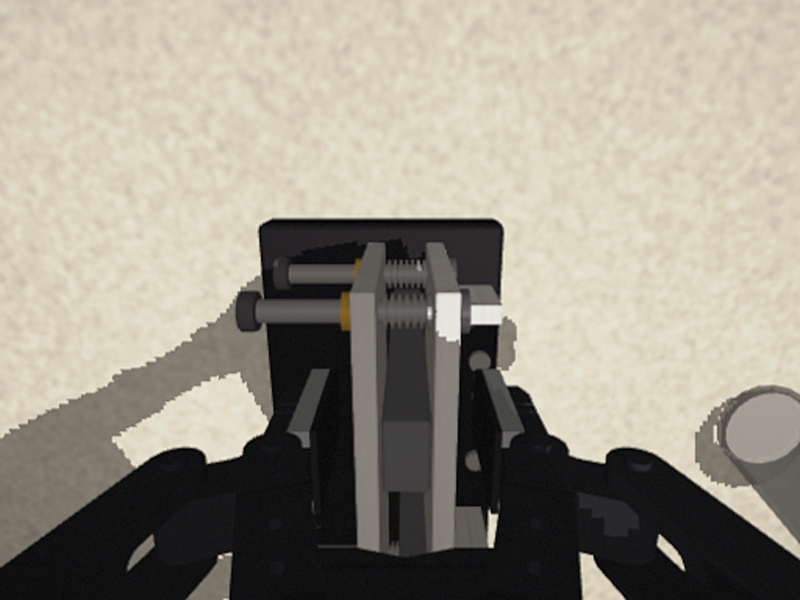

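The bar stands upright at x = -2.5, y ≈ +0.4 in the lane frame (top edge at (407,425), free of the pads at 315 and 495), and the front plate is still open. Now I go straight up, across to the plates' middle, and pinch.

>>> {"fn": "step_arm", "kwargs": {"claw": [40,40,40,60,60,60,60,60,60], "slide": [[0,0,-10],[0,0,-30],[0,0,-55],[0,0,-70],[1,20,-70],[2,45,-70],[2.8,53,-70],[2.8,53,-70],[2.8,53,-70]], "turn": [0,0,0,0,0,0,0,0,0]}}

```text
clock: 9.82
tcp_pos: [600.6, 186.6, 179.0]
tcp_rot: [3.128, -0.262, 0.0]
contact_force: [0.4, -0.1, 0.6]
gripper_width: 60.4
```

```bash
python3 look.py w8; python3 bar.py w8; python3 - <<'E'
from h import *
from rig import telemetry
s=telemetry.state()
ex=np.array([.9863,-.165]);ey=np.array([.165,.9863])
g=ex*561.3+ey*282;plan(s,[g[0],g[1],78],-9.52);print(s["contact_force"],s["tcp_pos"])
E
python3 cell.py w8
```

```text
[600.55102575 186.60599604 179.01447331] 9.8167 [ 0.20744926  0.5504034   1.39680875 -0.00220314  1.19493151  0.37562448] 0.019209313300978394
103 112 18 X [-7.2 -2.1  3. ] Y [10.2 10.6 10.7]
112 120 18 X [-7.4 -2.6  2.2] Y [10.5 10.6 10.7]
120 130 20 X [-7.6 -2.5  2.7] Y [10.3 10.5 10.6]
130 137 20 X [-7.9 -2.3  2.6] Y [10.3 10.5 10.6]
137 145 826 X [-8.5 -2.9  2.8] Y [-9.1  0.8 10.2]
top z [140.96603991 141.8886869 ]
slide [-1.000e-01  1.400e+00  1.008e+02] turn -0.031173611249386113 jaw yaw -9.55 tilt [-0.    -0.002 -1.   ] j6 0.38
[ 0.29162073 -0.22700818  1.27614776] [600.51991554 187.08970978 178.79306022]
2731 rect 585.1 187.2 167.8 8.2 80.5 pca yaw -9.5 z 100.9
   x range(2,98) [542.3 546.4 550.2]  y [198.6 365. ]
2724 rect 605.2 184.4 166.7 19.6 80.5 pca yaw -9.89 z 100.9
   x range(2,98) [558.  570.1 574.3]  y [203.3 368.9]
base ((587.1919555664062, 187.81021118164062), (182.0124053955078, 110.29837036132812), 80.51380157470703) 20.94956872672833
```

View pics/w8.png

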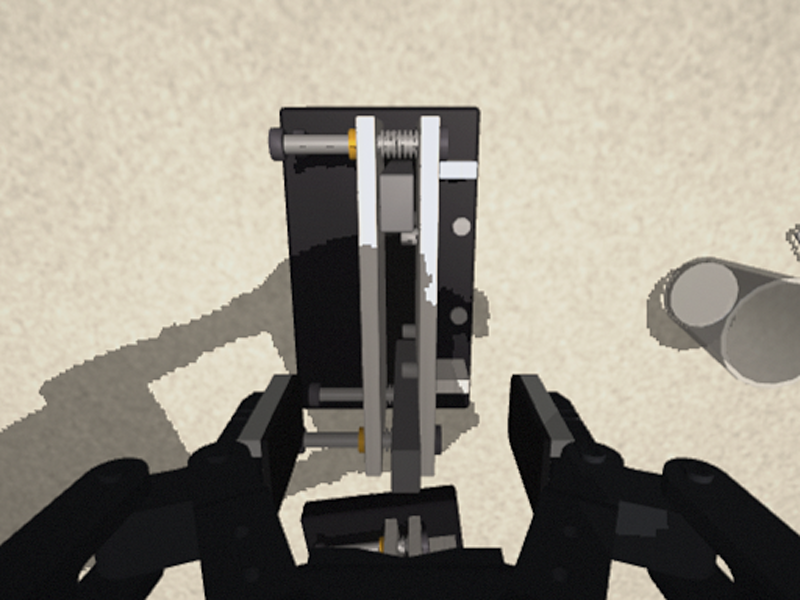

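The bar stands free at (397,205) with its top at about 140 mm, upright and between the pin and the rods. I lower the open fingers around both plates.

>>> {"fn": "step_arm", "kwargs": {"claw": [60,60,60,60,60,60,60,60], "slide": [[0,1.5,20],[0,1.5,45],[0,1.5,65],[0,1.5,80],[0,1.5,92],[0,1.5,100],[0,1.5,100],[0,1.5,100]], "turn": [0,0,0,0,0,0,0,0]}}

```text
clock: 10.53
tcp_pos: [600.5, 185.8, 79.0]
tcp_rot: [3.129, -0.261, -0.0]
contact_force: [0.3, 0.2, -0.3]
gripper_width: 59.9
```

```bash
python3 look.py w9; python3 - <<'E'
from h import *
from rig import telemetry
s=telemetry.state()
ex=np.array([.9863,-.165]);ey=np.array([.165,.9863])
g=ex*561.3+ey*282;plan(s,[g[0],g[1],78],-9.52);print(s["contact_force"],s["tcp_pos"])
E
```

```text
[600.45036891 185.78419534  78.98319623] 10.5333 [ 0.2061667   0.66939323  1.48549119 -0.00238702  0.98734174  0.37383669] 0.01805752053346343
slide [-0.6  0.3  1.6] turn -0.018654135373381564 jaw yaw -9.54 tilt [ 0.001 -0.002 -1.   ] j6 0.37
[ 0.23748526 -0.33573585 -0.52111023] [600.77845983 185.7376921   79.55251787]
```

View pics/w9.png

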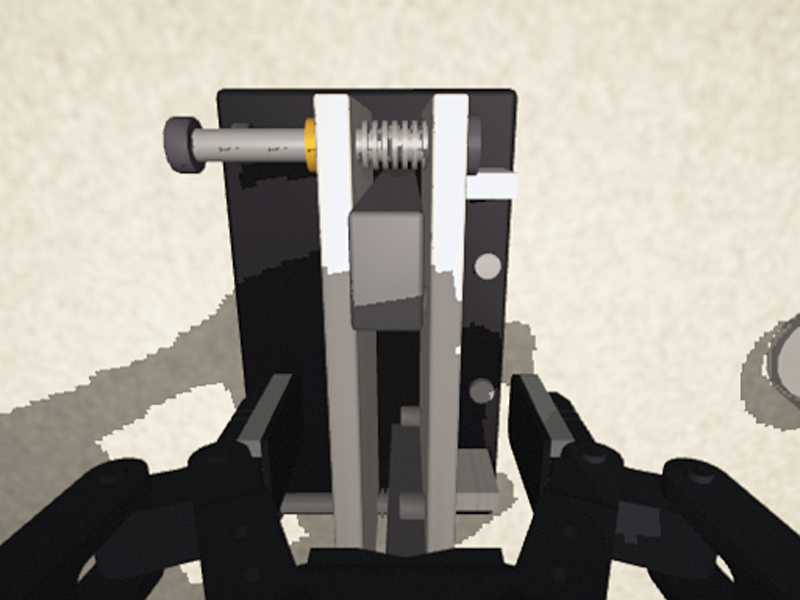

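The fingers straddle both plates. I close gradually.

>>> {"fn": "step_arm", "kwargs": {"claw": [44,40,37,35,33,31,30,29,28,27], "slide": [[-0.5,0,1],[-0.5,0,1],[-0.5,0,1],[-0.5,0,1],[-0.5,0,1],[-0.5,0,1],[-0.5,0,1],[-0.5,0,1],[-0.5,0,1],[-0.5,0,1]], "turn": [0,0,0,0,0,0,0,0,0,0]}}

```text
clock: 11.42
tcp_pos: [600.4, 185.8, 78.6]
tcp_rot: [3.129, -0.261, 0.002]
contact_force: [-2.2, -0.5, 3.7]
gripper_width: 27.5
```

>>> {"fn": "step_arm", "kwargs": {"claw": [26,24,20,15,10,0,0,0], "slide": [[0,0,0],[0,0,0],[0,0,0],[0,0,0],[0,0,0],[0,0,0],[0,0,0],[0,0,0]], "turn": [0,0,0,0,0,0,0,0]}}

```text
clock: 12.08
tcp_pos: [600.4, 185.8, 78.8]
tcp_rot: [3.129, -0.261, 0.002]
contact_force: [-2.9, 0.1, 5.8]
gripper_width: 26.8
```

```bash
python3 look.py w10; python3 bar.py w10;python3 cell.py w10; python3 - <<'E'
from rig import telemetry
s=telemetry.state();print(s["contact_force"],s["tcp_pos"],s["gripper_width"])
E
```

```text
[600.42647206 185.77014728  78.76946863] 12.0833 [ 0.20622231  0.66917076  1.48687306 -0.00254721  0.98486696  0.37402505] 0.0014198149213047236
103 112 95 X [-5.3  0.1  5.4] Y [10.1 10.4 10.5]
112 120 99 X [-5.   0.5  5.6] Y [10.1 10.3 10.5]
120 130 148 X [-5.2  0.2  5.7] Y [10.1 10.3 10.4]
130 137 139 X [-5.2  0.4  5.6] Y [10.1 10.3 10.4]
137 145 3714 X [-5.4  0.2  5.9] Y [-9.   1.2 10.2]
top z [140.94425419 141.7674706 ]
11821 rect 607.4 206.7 123.8 53.1 70.5 pca yaw -9.47 z 101.0
   x range(2,98) [539.5 562.7 585.6]  y [244.5 364.7]
base ((587.229736328125, 187.65199279785156), (182.6632537841797, 110.22340393066406), 80.52825164794922) 20.98019690330355
[-3.71197318 -0.37717594  5.41827897] [600.45072869 185.76261769  78.79597958] 26.56479470425726
```

View pics/w10.png

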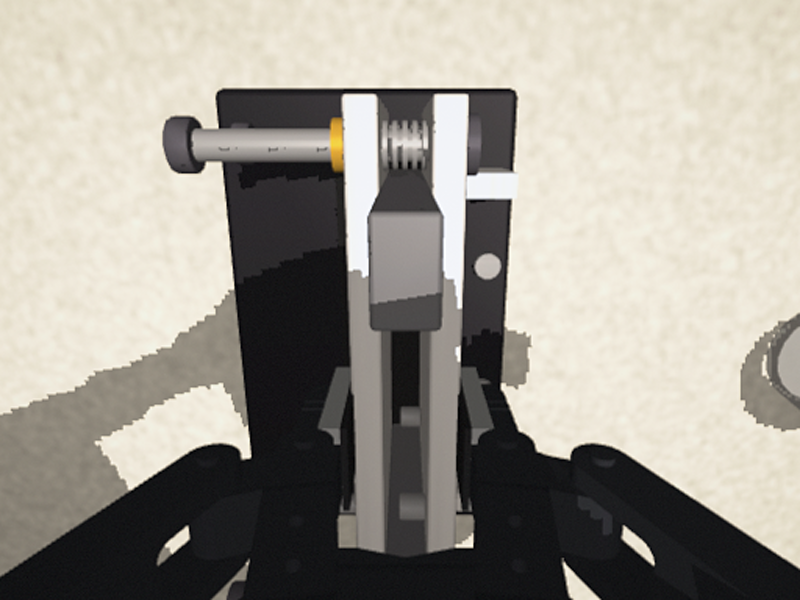

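The bar is at x ≈ +0.2 mm with no lean, and the fingers have stalled on both plates. One last check of the plate's slide, a short hold, then I hand in.

>>> {"fn": "step_arm", "kwargs": {"claw": [0,0,0,0], "slide": [[0,0,0],[0,0,0],[0,0,0],[0,0,0]], "turn": [0,0,0,0]}}

```text
clock: 12.47
tcp_pos: [600.5, 185.8, 78.8]
tcp_rot: [3.129, -0.261, 0.002]
contact_force: [-2.2, -0.7, 4.3]
gripper_width: 27.1
```

```bash
python3 - <<'E'
from h import *
for n in ("w8","w10"):
    f=np.load(f"pics/{n}.npz");w=cloud(f["d"],f["K"],f["T"])
    ex=np.array([.9863,-.165]);ey=np.array([.165,.9863])
    X=w[...,:2]@ex-548.1;Y=w[...,:2]@ey-281.8
    k=(w[...,2]>98)&(w[...,2]<104)&(Y>66)&(Y<82)
    for a,b in((-15,14),(14,40)):
        q=X[k&(X>a)&(X<b)]; print(n,np.percentile(q,[2,50,98]).round(1))
from rig import telemetry,ctrl
s=telemetry.state();print(s["clock"],s["contact_force"],s["gripper_width"])
E
```

```text
w8 [-5.6 -1.7  2.1]
w8 [20.4 24.2 28.1]
w10 [0.5 4.5 8.2]
w10 [20.2 24.  27.9]
12.4667 [-2.1558003  -0.71667872  4.27616225] 27.073268634456955
```

The front plate moved 6.2 mm as measured (target 6.0), so it bears on the spacer.

```bash
python3 -c "
from rig import ctrl; print(ctrl.job_done())"
```

```text
the job is handed in; nothing more can be done
None
```

I set the tall spacer upright in the empty end of the wide cell and let go. I then pinched both plates at their middle and handed the job in still gripping, at about 12.5 s of the 42 s.

**After letting go:** the spacer stood at x ≈ -2.5 mm and y ≈ +0.4 mm in the lane frame. Its top was at about 140 mm, which is right for a bar standing on the base. The front plate was still open.

**At the end, holding:**
- **Spacer:** x ≈ +0.2 mm, no visible lean, and the same height.
- **Plate:** the front plate moved about 6.2 mm by camera, against 6.0 mm expected and within the 4.8–6.8 mm allowed.
- **Gripper:** it stalled at about 27 mm on the 28 mm pair of plates. It also read about 1 mm low on the 12 mm spacer.
- **Forces:** the net force on the wrist was about 5 N. I could not measure the finger-on-plate and plate-on-spacer forces directly. I take them as met because the fingers stalled at the fixed grip force.

No check failed. Lowering the spacer pressed it on the base with about 34 N for a moment before I backed off. I saw nothing else get touched, but I took no final picture of the short spacer, the narrow cell or the bystanders.

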